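# Hold a strap-hole die ready above a clamped insole

### The arm

A 7-joint arm with a two-finger parallel gripper is mounted at the origin on the work surface. World frame = base frame: x ahead of the robot, y to its left, z up, the work surface at z = 0. Lengths are in m, angles in rad, forces in N, time in s.
With the tool pointing down it reaches from about 0.4 to 0.85 m from the base axis. Payload 10.4 kg.
Tool frame: the origin (TCP) lies at the very end of the fingers, on their centre line; the grasp point (between the pads) lies 19 mm behind it; z points along the fingers, y is the line along which they close (so a half turn about z gives the same grasp; the last joint's range is limited). The gripper opens to 85 mm and grips with 20 to 120 N. Pads are 22 mm wide; open, the fingers measure 114 mm over their backs; the gripper's body (76 mm by 85 mm) begins 54 mm behind the grasp point. The pads swing forward as they close: fully open they stand 13 mm farther back than shut.
Start: joints at [1.104, 0.332, -0.065, 1.46, 0.022, 1.35, -0.088], TCP at [0.268, -0.564, 0.231] pointing down, gripper open.
Joint ranges: [-2.6, 2.6], [-0.5, 2.12], [-1.47, 1.34], [0.16, 2.42], [-1.27, 4.41], [0.06, 2.06], [-2.6, 2.6]. Speed limits (rad/s): [2.22, 2.22, 2.79, 2.79, 3.14, 3.14, 3.14].

### API

Orientations are given as a unit quaternion [w, x, y, z].
In Python, from station import ctrl gives the robot as it stands.
- The arm moves only by the tool step_arm, never from a script. Its argument "steps" is a list of rows, each a list of 4 numbers: the shift along the world's x, y, z in m, then the turn about the world's z in degrees. A call has 1 to 10 rows; each row is the pose to reach, as a shift and turn from the pose commanded when the call began; what a row does not reach only later rows make up. A row lasts 1/12 s, in which the tool goes at most 41.7 mm and 7.16 degrees, less where a joint would pass 70% of its speed; a pose out of reach is approached as far as the arm can. A call with a gripper value outside its range is refused whole. "jaw" is the closure in counts, from 0 (fully open) to 255 (shut), set as the call begins (left out, the last holds). The fingers move at their own pace and stop on an object; "grip_force" is the grip in N (left out, the last holds). Time passes only in rows, so rows that repeat a pose let the fingers close. It gives the time, the measured TCP pose, the force, the opening and the grip force at its end, in the units of the state.
- ctrl.state(): the state, without advancing time (a new reading comes with each control period).
- ctrl.read_camera(name): name is "scene" or "top" or "wrist"; returns (picture, depth): 480x640x3 uint8, blue, green, red; 480x640 float32, m along the optical axis (not along the pixel's ray), 0 where there is no reading.
- ctrl.camera_info(name): a dict with "intrinsics" (3x3 intrinsics, pixels), "R" (3x3) and "t" (3): a world point X has camera coordinates R X + t; the wrist camera has in their place "tool_from_camera" (4x4, takes a point from camera to tool coordinates, whose origin is the TCP and whose axes are the flange's). Camera axes: x right, y down, z forward; pixel columns grow to the right and rows downward; lengths in m; the calibration is good to about 2 mm. The wrist camera is an equidistant fisheye: a pixel r from the principal point sees the ray r / f radians off the axis. A picture is of the moment at which its call begins: read the wrist's pose just before it. camera_info takes no time and is no camera call.
- ctrl.close_job(): hands the job in; it is judged then, once.
Trained networks look in the newest picture that a camera, given by its name, has taken for a name from the list of things; names that differ only in an ending like _2 or _b are one class to them, and where a whole thing is asked for, a point or a joint stands for the part that bears it (a point fixed in the world has none). Each returns a list of dicts, best first, with "confidence" (0 to 1); they miss things now and then, are a little off and sometimes report something else, mostly with a low value. They report only what shows in the picture. A call takes as long as a camera call. They do not tell look-alikes from the thing itself.
- ctrl.find_in(camera, name): "location" ([column, row] in pixels, amid what is visible of it).
- ctrl.silhouettes(camera, name): "region" (480x640 bool, what is visible of it) and "location" ([column, row] in pixels, amid what is visible of it).
- ctrl.pinpoint(camera, name): "location" ([column, row] in pixels: a listed point, or the origin of a listed thing).
The state is a dict: "t": time; "joints": joint angles; "dq": joint speeds; "tau": joint torques, N m; "position": TCP position; "eef_rot": TCP orientation; "contact_force": force on the tool from outside, world axes, zero at the start; "moment": the same for the moment, N m; "grip_width": finger opening in m; "grasp_force": force on a finger pad.
Only numpy, scipy, OpenCV 4.12 (cv2) and the standard library are available. Lean on these libraries where they do the work, as an engineer would, in place of code of your own. Each camera call takes 0.05 s, during which the arm holds its last target. There are 200 camera calls.

### The job

First swing the toggle clamp of the plywood jig over its centre and down onto the heel of the insole. Then take the larger die, the one with one straight and one rounded end, by its handle and carry it over the row of shoe lasts, leaving the lasts and the small round die where they stand. Finish while still holding it, level and still, about a centimetre above its pen outline on the insole, lined up with it, rounded end towards the toe, without ever touching the insole.

Things in the scene. Friction and masses are not known exactly. Their poses are not given: they have to be found in the camera images.
- jig: Plywood jig plate, fixed, 15 mm thick, x -125 to 125 mm, y -56 to 84 mm. Origin on the table under the centre of the insole's place; x points from the insole's heel to its toe, roughly away from the robot; z up. Five 6 mm pins around the insole stand 7 mm above the plate. The clamp's bracket, 55 mm above the table, stands at the +y edge beside the heel.
- clamp_hinge (a point): Axis of the toggle clamp's arm: in the jig's frame at (-70, +62, +45) mm. The axis runs along the jig's x.
- clamp (a joint): Clamp arm angle, rad: 0 = closed, level, pointing to the jig's -y with its pad on the insole's heel; grows as the arm's end rises; 1.57 upright; 2.05 = fully open (stop), leaning back to +y. Starts between 1.7 and 2.05. Heavy arm, stiff hinge: it stays where it is left near upright and beyond; below about 1.1 rad it drops closed by its weight and stays. About 2 N at the handle moves it.
- clamp_handle (a point): Centre of the black rubber handle ending the clamp arm, 97 mm from the hinge axis: round, 20 mm thick, 45 mm long along the arm (75 to 120 mm from the axis). The rest of the arm is a steel bar 16 mm wide, 10 mm thick; 62 mm out it carries the pad, 25 mm below the bar's axis. When closed the handle lies 45 mm above the table.
- insole: Brown leatherboard insole, 200 mm long (x), 78 mm wide at the forepart, 52 mm at the heel, 5 mm thick, loose, lying between the pins on the jig plate; origin at the centre of its underside, x towards the toe (the wider end), z up. Its top is 20 mm above the table.
- insole_mark (a point): Centre of the black pen outline drawn on the insole's top, 45 mm towards the toe from the insole's origin; the outline has the shape of the larger die's edge, 60 mm along x, 52 mm across, rounded end towards the toe.
- insole_mark_front (a point): Point of the pen outline at its rounded end, 30 mm towards the toe from its centre, on the insole's top.
- fore_die: The larger die, loose, on the table: steel body 60 mm (x) by 52 mm (y), 22 mm high, straight end at -x, rounded at +x; 8 mm plywood top overhanging 2 mm; on it an upright wooden handle 46 mm along x, 14 mm thick across y, from 30 to 78 mm height. Origin at the centre of its underside, z up. 0.17 to 0.35 kg. It and the small round die may swap places right of the lasts.
- die_edge (a point): Centre of the larger die's underside (its cutting edge level), same as its origin.
- die_front (a point): Point of the larger die's underside at its rounded end, 30 mm along +x from its origin.
- die_grip (a point): Middle of the larger die's handle, 58 mm above its underside.
- heel_die: The small round die, loose, a bystander: round steel body 40 mm in diameter with a similar wooden handle 36 mm long, 14 mm thick, 78 mm high in all. Origin at the centre of its underside.
- last_near: Yellow shoe last, loose, a bystander standing on its sole: 175 mm long (x, toe to +x), 62 mm wide, 95 mm high at the heel end. Origin at the centre of its underside. It stands between the dies and the jig, nearer to the robot.
- last_far: Second yellow shoe last of the same size, a bystander behind the first in the same row.
Things that resemble listed ones, but are neither listed nor needed, are in the scene too. Leave any pink look-alike of the insole alone.

How it is judged:
On the way, in this order (a step that is already met when the one before it is completed fails the run):
1. the clamp is closed on the insole, the insole between its pins, the die still on the table (value of joint clamp between -0.03 and 0.08 rad and x of insole in the frame of jig between -0.008 and 0.008 m and y of insole in the frame of jig between -0.008 and 0.008 m and z of insole in the frame of jig below 0.018 m and height (world z) of die_edge below 0.02 m), for 0.2 s.
2. the larger die is lifted at least 80 mm off the table (value of joint clamp between -0.03 and 0.08 rad and height (world z) of die_edge above 0.08 m), for 0.1 s.
At the end, for the whole second after the job is handed in: Die held still, 3-25 mm above the insole, centre within 9 mm and rounded end within 12 mm of the outline's, turned < 0.15, tilted < 0.12 rad, touching only the fingers; clamp closed (-0.03 to 0.08 rad) on the insole, which is within 8 mm of its place; lasts and round die within 30 mm (z of die_edge in the frame of insole_mark between 0.003 and 0.025 m and horizontal distance between die_edge and insole_mark below 0.009 m and horizontal distance between die_front and insole_mark_front below 0.012 m and angle between the x axis of fore_die and the x axis of insole, either way round below 0.15 rad and angle between fore_die's own z axis and vertical below 0.12 rad and contact force between the fingers and fore_die above 2 N and contact force between fore_die and insole below 0.1 N and contact force between fore_die and jig below 0.1 N and linear speed of fore_die below 0.02 m/s and value of joint clamp between -0.03 and 0.08 rad and x of insole in the frame of jig between -0.008 and 0.008 m and y of insole in the frame of jig between -0.008 and 0.008 m and z of insole in the frame of jig below 0.018 m and distance of each of heel_die, last_near, last_far from where it was at the start of the episode below 0.03 m); the arm keeps its last pose, push and grip.
It fails at once if the larger die touches the insole with more than 1 N (contact force between fore_die and insole above 1 N).
It fails at once if the small round die is moved more than 30 mm (distance of heel_die from where it was at the start of the episode above 0.03 m).
It fails at once if a last is moved more than 30 mm or tipped over (distance of any of last_near, last_far from where it was at the start of the episode above 0.03 m or angle between any of last_near, last_far's own z axis and vertical above 0.5 rad).
It also fails if it takes over 72 s, if anything falls off the work surface, if the arm or the gripper's body presses on something with over 40 N, if the wrist force passes 120 N, or if a joint passes its speed limit or range.

## Working session

There is one attempt and no reset: what is moved stays moved. The work goes in short steps, Python scripts to look and compute and a tool call to move; the robot and the scene stay as the last step left them, time stands still between calls to the robot, and variables do not carry over. Pictures are saved under pics/ and viewed, at most 10 in all, crops included, and the job is handed in when it is done.

Besides the shell and the picture viewer there is one more tool, called after "Emit:" as a command line: name --pt "numbers of a row" for each row, then --argument value for the rest. step_arm: Moves the arm, as the interface text tells. Its arguments: {"type":"object","properties":{"steps":{"type":"array"},"jaw":{"type":"number"},"grip_force":{"type":"number"}},"required":["steps"]}

```bash
mkdir -p pics; cat > h.py <<'E'
import numpy as np, cv2
from station import ctrl
def w(cam,px,depth,z=None):
    i=ctrl.camera_info(cam);K=np.array(i["intrinsics"]);R=np.array(i["R"]);t=np.array(i["t"])
    r=np.linalg.inv(K)@np.array([px[0],px[1],1.0])
    if z is None:
        c,q=int(round(px[0])),int(round(px[1]));d=depth[max(q-1,0):q+2,max(c-1,0):c+2];d=np.median(d[d>0]);return R.T@(r*d-t)
    o=-R.T@t;v=R.T@r;return o+v*(z-o[2])/v[2]
E
python3 - <<'E'
from h import *
print(ctrl.state())
for c in("scene","top"):
    p,d=ctrl.read_camera(c);cv2.imwrite(f"pics/{c}0.png",p);np.save(f"{c}_d.npy",d)
    for n in ["jig","clamp_handle","clamp_hinge","insole","insole_mark","insole_mark_front","die_edge","die_grip","die_front","heel_die","last_near"]:
        for r in ctrl.pinpoint(c,n)[:3]:
            print(c,n,np.round(r["location"],1),round(r["confidence"],2),np.round(w(c,r["location"],d),3))
E
```

```text
{'t': 0.0, 'joints': array([ 1.10440618,  0.33288466, -0.06469891,  1.4609475 ,  0.02159487,
        1.34987357, -0.08850318]), 'dq': array([-8.49580167e-04,  1.23748706e-03,  4.72189396e-04, -8.58405420e-04,
        8.73096423e-06, -3.00158629e-04,  4.34264845e-04]), 'tau': array([ 6.45442396e-04, -6.25452590e+01,  4.96397016e-02, -3.91600871e+01,
        1.62680517e-02,  9.97643539e-03,  7.80812343e-06]), 'position': array([ 0.26819106, -0.56412403,  0.23050498]), 'eef_rot': array([-6.84283809e-04,  9.75480154e-01,  2.20086270e-01, -1.85205506e-04]), 'contact_force': array([-0.02017876, -0.07123434, -0.53445333]), 'moment': array([ 0.01873668,  0.01591847, -0.01786065]), 'grasp_force': 0.0, 'grip_width': 0.08562753918749379}
scene jig [335.8 393.4] 0.78 [0.602 0.243 0.019]
scene jig [309.3 399. ] 0.72 [0.639 0.23  0.021]
scene clamp_handle [414.  370.3] 0.87 [0.555 0.331 0.161]
scene clamp_handle [333.3 395.3] 0.45 [0.607 0.244 0.02 ]
scene clamp_hinge [399.9 398.3] 0.75 [0.55  0.316 0.063]
scene clamp_hinge [218.1 293. ] 0.68 [ 0.659 -0.008  0.023]
scene insole [333.5 386.3] 0.86 
[... 881 characters left out ...]
0.64 [0.601 0.238 0.019]
top insole_mark [183.4 151.8] 0.86 [0.648 0.224 0.02 ]
top insole_mark [190.4 366.1] 0.61 [0.275 0.202 0.005]
top insole_mark_front [202.3 368.2] 0.95 [0.271 0.181 0.005]
top insole_mark_front [186.1 143.2] 0.89 [0.665 0.22  0.019]
top insole_mark_front [452.5 233.6] 0.67 [ 0.488 -0.239  0.062]
top die_edge [446.1 237.1] 0.83 [ 0.489 -0.236  0.031]
top die_edge [ 97.2 189. ] 0.57 [0.54  0.32  0.157]
top die_grip [456.6 234.4] 0.75 [ 0.484 -0.242  0.077]
top die_front [438.3 223.8] 0.63 [ 0.519 -0.231  0.001]
top heel_die [442.6 182.7] 0.65 [ 0.587 -0.235  0.029]
top last_near [333. 262.] 0.61 [ 0.437 -0.037  0.09 ]
top last_near [177.  151.1] 0.34 [0.65  0.236 0.019]
```

View pics/scene0.png

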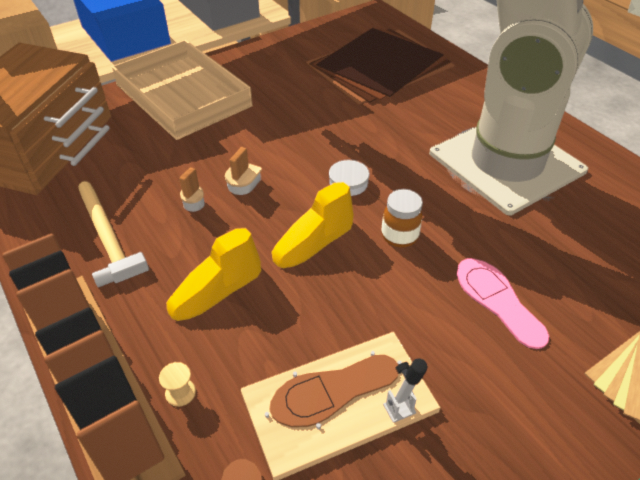

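View pics/top0.png

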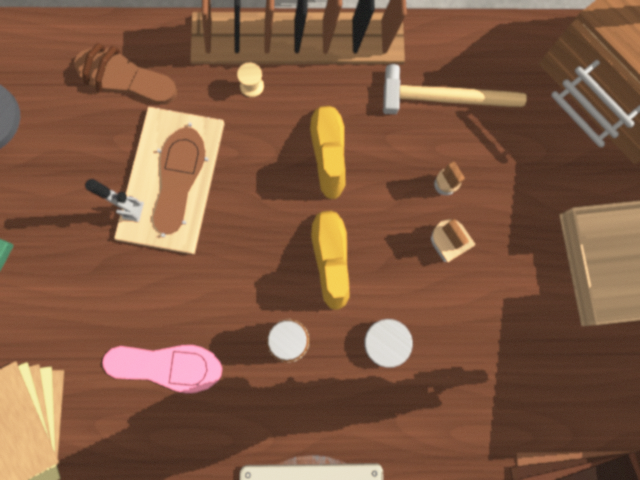

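The two pictures show these candidates:
- **Insole:** the brown one on the jig at top (174,177). The pink look-alike is at (161,366) and a sandal is at (125,75).
- **Larger die:** top (452,240), scene (243,178).
- **Small round die:** top (449,180), scene (193,190).
- **Handles:** the black clamp handle is at top (97,188); the hammer at (455,95) and the wooden knob at (250,78) are not needed.

I choose the brown insole on the plywood and the near die at (452,240). Next I measure both and take one close crop.

```bash
cat > m.py <<'E'
from h import *
def cloud(c,d):
    i=ctrl.camera_info(c);K=np.array(i["intrinsics"]);R=np.array(i["R"]);t=np.array(i["t"])
    v,u=np.mgrid[:480,:640];P=np.stack([(u-K[0,2])/K[0,0]*d,(v-K[1,2])/K[1,1]*d,d],-1)
    return (P-t)@R
def box(Q):
    r=cv2.minAreaRect((Q[:,:2]*1000).astype(np.float32));return np.round(cv2.boxPoints(r)).tolist(),np.round(r[0]),np.round(r[1]),r[2]
E
python3 - <<'E'
from m import *
for c in("top","scene"):
    d=np.load(f"{c}_d.npy");P=cloud(c,d);im=cv2.imread(f"pics/{c}0.png");ok=d>0
    def near(x,y,r): return ok&(np.hypot(P[...,0]-x,P[...,1]-y)<r)
    m=near(.6,.235,.17)&(P[...,2]>.010)&(P[...,2]<.03);print(c,"jig",box(P[m]))
    hsv=cv2.cvtColor(im,cv2.COLOR_BGR2HSV)
    ins=m&(hsv[...,0]<15)&(hsv[...,1]>120)
    Q=P[cv2.erode(ins.astype(np.uint8),np.ones((2,2)))>0];print("insole",box(Q),Q.mean(0))
    h=near(.55,.33,.09)&(P[...,2]>.07);dark=h&(im.max(-1)<70);Q=P[dark]
    print("handle",len(Q),Q.mean(0),Q.min(0),Q.max(0)); mm=Q[:,2]>.15;print(Q[mm].mean(0))
    for nm,x,y in(("big",.49,-.237),("small",.59,-.235)):
        m=near(x,y,.055)
        a=P[m&(P[...,2]>.068)];b=P[m&(P[...,2]>.026)&(P[...,2]<.036)]
        print(nm,"handle top",len(a),a.mean(0),box(a)[1:], "plate",len(b),b.mean(0),box(b))
a=cv2.imread("pics/top0.png")[150:290,390:530];b=cv2.imread("pics/scene0.png")[130:220,160:280]
cv2.imwrite("pics/crop.png",np.hstack([cv2.resize(a,(400,400),interpolation=2),cv2.resize(b,(400,400),interpolation=2)]))
E
```

```text
top jig ([[465.0, 201.0], [751.0, 148.0], [778.0, 295.0], [492.0, 348.0]], array([621., 248.]), array([150., 291.]), 79.53166198730469)
insole ([[499.0, 267.0], [509.0, 173.0], [773.0, 200.0], [763.0, 295.0]], array([636., 234.]), array([266.,  95.]), 6.0286545753479) [0.6107607  0.23421558 0.01952956]
handle 326 [0.54208129 0.31700214 0.14378961] [0.53269518 0.29337104 0.10495447] [0.55320995 0.33582321 0.167388  ]
[0.54382867 0.32485959 0.1603043 ]
big handle top 261 [ 0.48770064 -0.24319213  0.07634076] (array([ 488., -244.]), array([46., 14.]), 30.995298385620117) plate 657 [ 0.48031119 -0.24203067  0.02982837] ([[446.0, -236.0], [476.0, -286.0], [530.0, -253.0], [500.0, -203.0]], array([ 488., -245.]), array([64., 58.]), 31.05331802368164)
small handle top 196 [ 0.59078514 -0.24539083  0.07637346] (array([ 592., -246.]), array([36., 15.]), 25.674259185791016) plate 202 [ 0.58537364 -0.23847814  0.03008108] ([[562.0, -245.0], [583.0, -267.0], [613.0, -239.0], [592.0, -216.0]], array([ 588., -242.]), array([41., 31.]), 43.33309555053711)
scene jig ([[464.0, 204.0], [751.0, 148.0],
[... 315 characters left out ...]
3376549 0.29692945 0.10701025] [0.55601237 0.33888314 0.16604844]
[0.54801896 0.33115875 0.16106206]
big handle top 167 [ 0.49033684 -0.23980714  0.07513629] (array([ 489., -243.]), array([46., 17.]), 31.46842384338379) plate 389 [ 0.48761555 -0.23434251  0.0294746 ] ([[444.0, -256.0], [515.0, -271.0], [525.0, -218.0], [455.0, -204.0]], array([ 485., -237.]), array([54., 72.]), 78.60523223876953)
small handle top 148 [ 0.59331045 -0.24222128  0.07486317] (array([ 594., -244.]), array([36., 16.]), 24.69802474975586) plate 184 [ 0.59305678 -0.23702409  0.02982453] ([[568.0, -251.0], [608.0, -264.0], [620.0, -230.0], [580.0, -216.0]], array([ 594., -240.]), array([36., 42.]), 70.89550018310547)
```

View pics/crop.png

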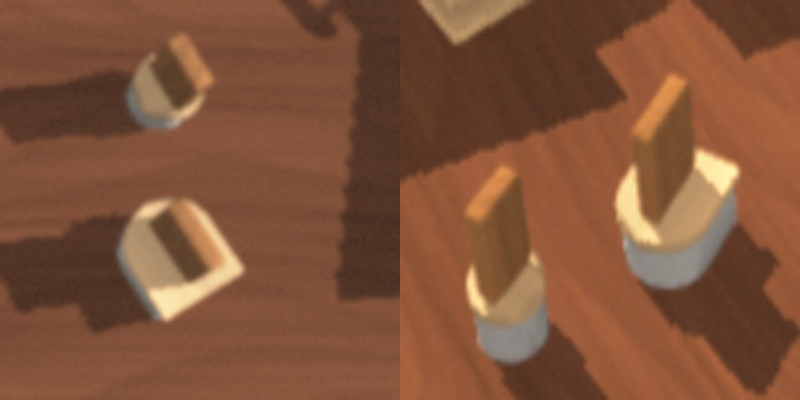

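The crop shows the larger die at top crop (180,260), that is top picture (453,241). Its straight end is at the lower right and its rounded end at the upper left, so it points to about +31° yaw. The small die has a round body. Now I move off towards the clamp with the gripper shut.

Emit:
step_arm --pt "0.022 0.034 0.002 0" --pt "0.044 0.068 0.004 0" --pt "0.066 0.102 0.006 0" --pt "0.088 0.136 0.008 0" --pt "0.11 0.17 0.01 0" --pt "0.132 0.204 0.012 0" --pt "0.154 0.238 0.014 0" --pt "0.176 0.272 0.016 0" --pt "0.198 0.306 0.018 0" --pt "0.22 0.34 0.02 0" --jaw 255

```text
t: 2.03
position: [0.4891, -0.2227, 0.2518]
eef_rot: [0.0, 0.976, 0.22, 0.0]
contact_force: [1.7, -0.4, 0.3]
grip_width: -0.0001
grasp_force: 0.0
```

Emit:
step_arm --pt "0.007 0.039 0 -3.6" --pt "0.014 0.078 0 -7.2" --pt "0.021 0.117 0 -10.8" --pt "0.028 0.156 0 -14.4" --pt "0.035 0.195 0 -18" --pt "0.042 0.234 0 -21.6" --pt "0.049 0.273 0 -25.2" --pt "0.056 0.312 0 -28.8" --pt "0.063 0.351 0 -32.4" --pt "0.07 0.39 0 -36"

```text
t: 2.87
position: [0.5585, 0.1673, 0.2516]
eef_rot: [0.0, 0.996, -0.094, 0.0]
contact_force: [1.7, -0.6, -0.0]
grip_width: -0.0
grasp_force: 0.0
```

Emit:
step_arm --pt "0 0.03 0 0" --pt "0 0.06 0 0" --pt "0 0.09 0 0" --pt "0 0.12 0 0" --pt "0 0.12 0 0" --pt "0 0.12 0 0"

```text
t: 3.37
position: [0.5575, 0.2877, 0.251]
eef_rot: [-0.0, 0.996, -0.09, -0.0]
contact_force: [0.1, 0.3, -0.5]
grip_width: 0.0001
grasp_force: 0.0
```

```bash
python3 - <<'E'
from m import *
for c in("top","scene"):
    d=np.load(f"{c}_d.npy");P=cloud(c,d);im=cv2.imread(f"pics/{c}0.png");ok=d>0
    hsv=cv2.cvtColor(im,cv2.COLOR_BGR2HSV)
    R=np.hypot(P[...,0]-.6,P[...,1]-.235)<.165
    m=(ok&R&(P[...,2]>.011)&(P[...,2]<.018)&(hsv[...,0]>15)&(hsv[...,2]>110)).astype(np.uint8)
    n,l,s,_=cv2.connectedComponentsWithStats(cv2.morphologyEx(m,cv2.MORPH_OPEN,np.ones((3,3))));k=1+s[1:,4].argmax();hull=P[l==k]
    b=box(hull);print(c,"jig",b)
    c0=b[1]/1000;lng=max(b[2]);pts=np.array(b[0]);e=[pts[1]-pts[0],pts[2]-pts[1]];e=max(e,key=np.linalg.norm);e=e*np.sign(e[0]);yaw=np.arctan2(e[1],e[0])
    ux=np.array([np.cos(yaw),np.sin(yaw)]);uy=np.array([-ux[1],ux[0]]);o=c0-uy*.014
    print("yaw",np.degrees(yaw),"origin",o,"hinge",o-.07*ux+.062*uy,"mark",o+.045*ux)
    mi=ok&(np.hypot(P[...,0]-o[0],P[...,1]-o[1])<.115)&(P[...,2]>.012)&(P[...,2]<.026)&(hsv[...,0]<15)&(hsv[...,1]>120)
    n,l,s,_=cv2.connectedComponentsWithStats(mi.astype(np.uint8));k=1+s[1:,4].argmax();Q=P[l==k]
    print("insole",box(Q),Q.mean(0)); mu=Q[:,:2]-Q[:,:2].mean(0);v=np.linalg.svd(mu,full_matrices=False)[2][0];print("axis",np.degrees(np.arctan(v[1]/v[0])))
E
```

```text
top jig ([[465.0, 203.0], [711.0, 155.0], [738.0, 293.0], [492.0, 341.0]], array([601., 248.]), array([141., 250.]), 78.95964050292969)
yaw -11.040940180323732 origin [0.59831885 0.23425913] hinge [0.54148816 0.30851727] mark [0.64248593 0.22564117]
insole ([[495.0, 222.0], [685.0, 176.0], [703.0, 250.0], [512.0, 296.0]], array([599., 236.]), array([ 76., 196.]), 76.47651672363281) [0.60238646 0.23287267 0.01977846]
axis -10.502732868789666
scene jig ([[465.0, 204.0], [710.0, 156.0], [737.0, 295.0], [491.0, 343.0]], array([601., 249.]), array([142., 250.]), 79.10154724121094)
yaw -11.084891292242348 origin [0.59830832 0.23526119] hinge [0.5415346  0.30956291] mark [0.64246877 0.22660935]
insole ([[493.0, 205.0], [691.0, 182.0], [700.0, 259.0], [501.0, 282.0]], array([596., 232.]), array([ 77., 199.]), 83.52645874023438) [0.60646183 0.23481873 0.01991792]
axis -10.181969439740184
```

Both cameras agree on the jig: origin (0.598, 0.235), yaw −11°. The sizes check out at 250×141 mm. The hinge is at (0.5415, 0.309). I go behind the handle, descend and push.

Emit:
step_arm --pt "-0.001 0.031 0 0" --pt "-0.002 0.062 0 0" --pt "-0.003 0.092 0 0" --pt "-0.003 0.092 -0.03 0" --pt "-0.003 0.092 -0.06 0" --pt "-0.003 0.092 -0.09 0" --pt "-0.003 0.092 -0.126 0" --pt "-0.003 0.092 -0.126 0"

```text
t: 4.03
position: [0.5534, 0.3734, 0.1181]
eef_rot: [0.004, 0.996, -0.093, -0.004]
contact_force: [-0.4, -2.1, -1.8]
grip_width: 0.0003
grasp_force: 0.0
```

Emit:
step_arm --pt "-0.002 -0.01 0 0" --pt "-0.004 -0.02 0 0" --pt "-0.006 -0.03 0 0" --pt "-0.008 -0.04 0 0" --pt "-0.01 -0.05 0 0" --pt "-0.012 -0.06 0 0" --pt "-0.014 -0.07 0 0" --pt "-0.016 -0.08 0 0" --pt "-0.018 -0.09 0 0" --pt "-0.02 -0.105 0 0"

```text
t: 4.87
position: [0.5346, 0.2723, 0.1251]
eef_rot: [-0.0, 0.996, -0.092, -0.0]
contact_force: [-0.6, 2.0, 0.1]
grip_width: 0.0002
grasp_force: 0.5
```

Emit:
step_arm --pt "0 0 0 0" --pt "0 0 0 0" --pt "0 0 0.03 0" --pt "0 0 0.06 0" --pt "0 0 0.09 0"

```text
t: 5.28
position: [0.5348, 0.273, 0.2161]
eef_rot: [0.0, 0.996, -0.092, -0.001]
contact_force: [0.5, 0.2, 0.2]
grip_width: -0.0001
grasp_force: 0.0
```

```bash
python3 - <<'E'
from m import *
p,d=ctrl.read_camera("scene");cv2.imwrite("pics/scene1.png",cv2.resize(p[300:480,220:460],None,fx=3,fy=3))
P=cloud("scene",d);R=(d>0)&(np.hypot(P[...,0]-.525,P[...,1]-.22)<.08)&(P[...,2]>.03)&(P[...,2]<.15)&(p.max(-1)<70)
Q=P[R];print(len(Q),Q.mean(0),Q.min(0),Q.max(0))
E
```

```text
425 [0.52935158 0.23574051 0.10660492] [0.5159159  0.21524748 0.06509097] [0.53865715 0.25410209 0.12331735]
```

View pics/scene1.png

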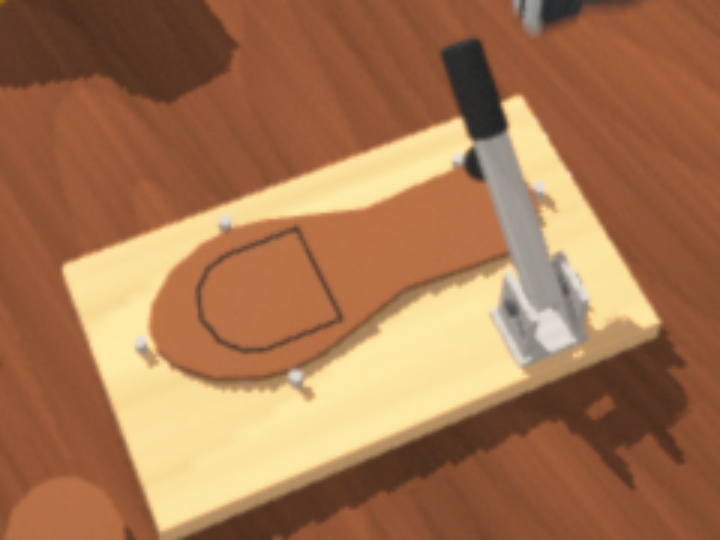

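The picture shows the clamp arm over centre and still dropping, with the black handle at crop (475,90). The insole is between its pins, with the outline at (268,290). I wait a moment and check that it closes.

Emit:
step_arm --pt "0 0 0.02 0" --pt "0 0 0.04 0" --pt "0 0 0.04 0" --pt "0 0 0.04 0" --pt "0 0 0.04 0"

```text
t: 5.75
position: [0.5351, 0.2727, 0.2545]
eef_rot: [0.0, 0.996, -0.092, -0.0]
contact_force: [0.8, 1.0, -0.6]
grip_width: 0.0003
grasp_force: 0.0
```

```bash
cat > clamp.py <<'E'
from m import *
p,d=ctrl.read_camera("scene")
P=cloud("scene",d);R=(d>0)&(np.hypot(P[...,0]-.525,P[...,1]-.22)<.08)&(P[...,2]>.03)&(P[...,2]<.15)&(p.max(-1)<70)
Q=P[R];print(ctrl.state()["t"],len(Q),Q.mean(0),Q.min(0),Q.max(0))
for c in("scene","top"):
    if c=="top":p,d=ctrl.read_camera(c)
    for n in("insole","insole_mark","insole_mark_front"):
        for r in ctrl.pinpoint(c,n)[:2]:print(c,n,np.round(r["confidence"],2),np.round(w(c,r["location"],d,.02),4))
E
python3 clamp.py
```

```text
5.8 320 [0.52545264 0.21638244 0.05642283] [0.51138839 0.19303042 0.03000732] [0.53907111 0.25355807 0.06342004]
scene insole 0.86 [0.5954 0.2375 0.02  ]
scene insole 0.8 [0.2858 0.2555 0.02  ]
scene insole_mark 0.72 [0.2847 0.2179 0.02  ]
scene insole_mark 0.55 [0.6387 0.225  0.02  ]
scene insole_mark_front 0.83 [0.2818 0.181  0.02  ]
scene insole_mark_front 0.82 [0.6669 0.2235 0.02  ]
top insole 0.78 [0.6001 0.2417 0.02  ]
top insole 0.52 [ 0.6464 -0.0348  0.02  ]
top insole_mark 0.61 [0.6427 0.2232 0.02  ]
top insole_mark_front 0.91 [0.6721 0.2232 0.02  ]
```

Emit:
step_arm --pt "-0.003 -0.035 0 4" --pt "-0.006 -0.07 0 8" --pt "-0.009 -0.105 0 12" --pt "-0.012 -0.14 0 16" --pt "-0.015 -0.175 0 20" --pt "-0.018 -0.21 0 24" --pt "-0.021 -0.245 0 28" --pt "-0.024 -0.28 0 32" --pt "-0.027 -0.315 0 36" --pt "-0.03 -0.35 0 42" --jaw 0

```text
t: 6.98
position: [0.5049, -0.0792, 0.2555]
eef_rot: [0.0, 0.962, 0.272, 0.0]
contact_force: [1.0, -0.0, -0.9]
grip_width: 0.0852
grasp_force: 0.0
```

```bash
python3 clamp.py; python3 - <<'E'
from m import *
p,_=ctrl.read_camera("scene");cv2.imwrite("pics/scene2.png",cv2.resize(p[300:480,220:460],None,fx=3,fy=3))
E
```

```text
7.0333 302 [0.52501599 0.21438591 0.05256141] [0.51159459 0.19278289 0.04481107] [0.53529658 0.23560308 0.05801211]
scene insole 0.95 [0.2754 0.2532 0.02  ]
scene insole 0.94 [0.5947 0.24   0.02  ]
scene insole_mark 0.97 [0.6376 0.2303 0.02  ]
scene insole_mark 0.73 [0.2822 0.2168 0.02  ]
scene insole_mark_front 0.77 [0.6648 0.2229 0.02  ]
scene insole_mark_front 0.63 [0.2852 0.1838 0.02  ]
top insole 0.84 [0.6023 0.2354 0.02  ]
top insole 0.76 [0.2773 0.2433 0.02  ]
top insole_mark 0.96 [0.2785 0.2007 0.02  ]
top insole_mark 0.69 [ 0.4495 -0.0346  0.02  ]
top insole_mark_front 0.9 [0.6732 0.2199 0.02  ]
top insole_mark_front 0.89 [0.2741 0.1739 0.02  ]
```

View pics/scene2.png

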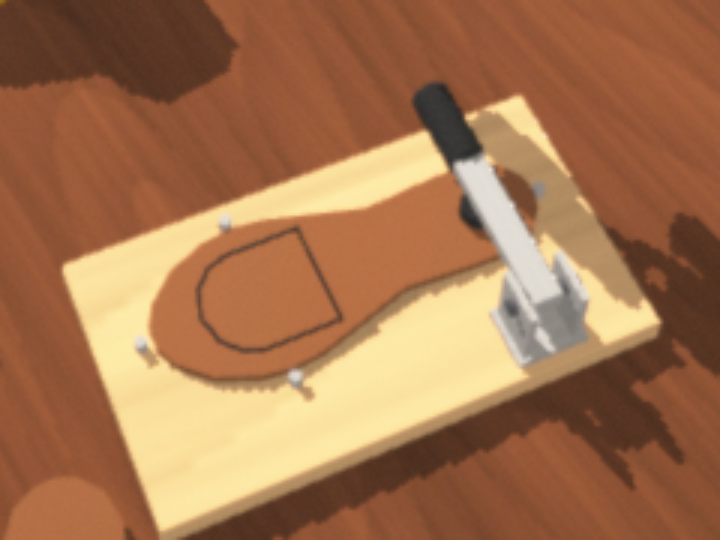

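The clamp is closed: the handle is level with its top at about 55 mm, crop (447,125), the pad is on the heel, and the insole is in place. Next is the die, with handle centre (0.488, −0.2435) and yaw 31.2°.

Emit:
step_arm --pt "-0.004 -0.04 0 0" --pt "-0.008 -0.08 0 0" --pt "-0.012 -0.12 0 0" --pt "-0.017 -0.1665 0 0" --pt "-0.017 -0.1665 -0.03 0" --pt "-0.017 -0.1665 -0.06 0" --pt "-0.017 -0.1665 -0.09 0" --pt "-0.017 -0.1665 -0.12 0" --pt "-0.017 -0.1665 -0.12 0"

```text
t: 8.18
position: [0.4856, -0.2419, 0.1297]
eef_rot: [-0.003, 0.962, 0.271, -0.003]
contact_force: [-1.4, 0.1, -0.4]
grip_width: 0.0852
grasp_force: 0.0
```

```bash
python3 - <<'E'
from m import *
s=ctrl.state();p,_=ctrl.read_camera("wrist");cv2.imwrite("pics/wrist1.png",p);i=ctrl.camera_info("wrist");print(s["position"],s["eef_rot"],{k:np.round(v,4).tolist() for k,v in i.items() if k in("intrinsics","tool_from_camera")})
d=ctrl.read_camera("top")[1];P=cloud("top",d)
for n in("fore_die","die_grip","die_front"):
    print(n,[(np.round(r["location"]),round(r["confidence"],2)) for r in ctrl.pinpoint("wrist",n)[:2]])
E
```

```text
[ 0.48556525 -0.241914    0.12970497] [-0.00293574  0.96249238  0.27127272 -0.00330284] {'intrinsics': [[371.6483, 0.0, 325.7328], [0.0, 371.6483, 242.8471], [0.0, 0.0, 1.0]], 'tool_from_camera': [[-0.0002, -0.9622, -0.2724, 0.0691], [1.0, -0.0006, 0.0014, 0.0001], [-0.0015, -0.2724, 0.9622, -0.1425], [0.0, 0.0, 0.0, 1.0]]}
fore_die [(array([335., 229.]), 0.59), (array([ 97., 139.]), 0.27)]
die_grip [(array([334., 256.]), 0.61)]
die_front [(array([336., 192.]), 0.7)]
```

View pics/wrist1.png

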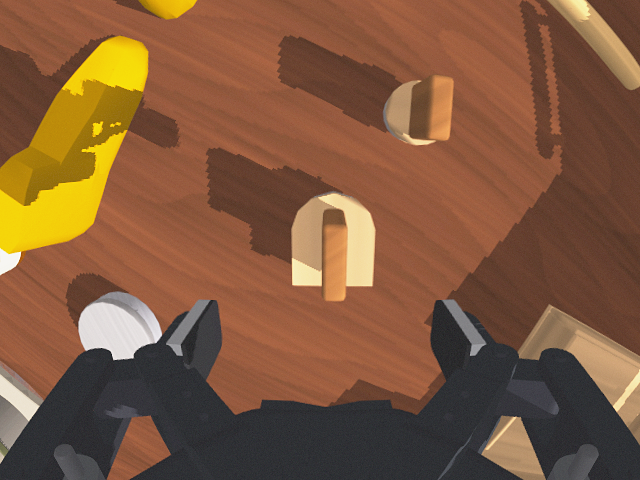

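The wrist view shows the handle square between the fingers at (335,255), the rounded end up at (334,195), and the round die well clear at (430,110). I descend and grip.

Emit:
step_arm --pt "0.001 -0.001 -0.03 0" --pt "0.001 -0.001 -0.06 0" --pt "0.001 -0.001 -0.085 0" --pt "0.001 -0.001 -0.094 0" --pt "0.001 -0.001 -0.094 0" --pt "0.001 -0.001 -0.094 0" --pt "0.001 -0.001 -0.094 0"

```text
t: 9.02
position: [0.4909, -0.2456, 0.0436]
eef_rot: [0.001, 0.963, 0.271, 0.001]
contact_force: [-0.1, -0.1, 0.9]
grip_width: 0.0854
grasp_force: 0.0
```

Emit:
step_arm --pt "0 0 0 0" --pt "0 0 0 0" --pt "0 0 0 0" --pt "0 0 0 0" --pt "0 0 0 0" --pt "0 0 0 0" --pt "0 0 0 0" --pt "0 0 0 0" --pt "0 0 0 0" --pt "0 0 0 0" --jaw 255 --grip_force 60

```text
t: 9.85
position: [0.4894, -0.245, 0.0414]
eef_rot: [0.0, 0.963, 0.271, 0.0]
contact_force: [-1.3, 1.4, 1.6]
grip_width: 0.0133
grasp_force: 61.8
```

Emit:
step_arm --pt "0 0 0.01 0" --pt "0 0 0.025 0" --pt "0 0 0.045 0" --pt "0 0 0.065 0" --pt "0 0 0.085 0" --pt "0 0 0.105 0" --pt "0 0 0.125 0" --pt "0 0 0.145 0" --pt "0 0 0.16 0" --pt "0 0 0.16 0"

```text
t: 10.68
position: [0.4907, -0.2454, 0.205]
eef_rot: [0.002, 0.963, 0.271, 0.002]
contact_force: [1.0, -0.7, -2.0]
grip_width: 0.0133
grasp_force: 61.5
```

```bash
cat > inhand.py <<'E'
from m import *
from scipy.spatial.transform import Rotation as Ro
s=ctrl.state();x,y,z=s["position"];q=s["eef_rot"];T=Ro.from_quat([q[1],q[2],q[3],q[0]]).as_matrix()
yaw=np.degrees(np.arctan2(T[1,0],T[0,0]));print("t",s["t"],"tcp",np.round([x,y,z],4),"yaw",round(yaw,2),"tilt",np.degrees(np.arccos(-T[2,2])).round(2),"w",s["grip_width"],s["grasp_force"])
for c in("scene","top"):
    p,d=ctrl.read_camera(c);P=cloud(c,d)
    L=(P-np.array([x,y,z]))@T   # tool coords
    zb=.041                      # underside expected at tool z = +.041
    m=(d>0)&(abs(L[...,0])<.05)&(abs(L[...,1])<.045)
    pl=L[m&(L[...,2]>.003)&(L[...,2]<.019)]; bt=L[m&(L[...,2]>.022)&(L[...,2]<.05)]
    if len(pl)>30:
        A=np.c_[pl[:,:2],np.ones(len(pl))];k=np.linalg.lstsq(A,pl[:,2],rcond=None)[0];b=box(pl)
        print(c,len(pl),"plate x",np.round(np.percentile(pl[:,0],[1,99]),4),"y",np.round(np.percentile(pl[:,1],[1,99]),4),"median z",np.median(pl[:,2]).round(4),"slope",k[:2].round(3),"zmax body",np.percentile(bt[:,2],98).round(4) if len(bt) else None,"box",b[1:])
    cv2.imwrite(f"pics/{c}_h.png",p)
    for n in("die_edge","die_front"):
        for r in ctrl.pinpoint(c,n)[:1]:
            W=w(c,r["location"],d,z-.041);print(c,n,round(r["confidence"],2),np.round(W,4),"tool",np.round((W-np.array([x,y,z]))@T,4))
E
python3 inhand.py
```

```text
t 10.6833 tcp [ 0.4907 -0.2454  0.205 ] yaw 31.43 tilt 0.29 w 0.013290515841323675 61.45611763000488
scene 533 plate x [-0.0321  0.032 ] y [-0.0302  0.0248] median z 0.0122 slope [ 0.016 -0.041] zmax body 0.0425 box (array([ 0., -2.]), array([58., 67.]), 88.96172332763672)
scene die_edge 0.84 [ 0.4976 -0.2378  0.164 ] tool [ 0.0097 -0.0031  0.041 ]
scene die_front 0.88 [ 0.5111 -0.2343  0.164 ] tool [0.0231 0.001  0.0411]
top 580 plate x [-0.0338  0.0286] y [-0.0304  0.0256] median z 0.0161 slope [-0.003  0.005] zmax body 0.0461 box (array([-2., -2.]), array([64., 58.]), 0.3912699520587921)
top die_edge 0.96 [ 0.4961 -0.2453  0.164 ] tool [0.0046 0.0026 0.041 ]
top die_front 0.73 [ 0.516  -0.2296  0.164 ] tool [ 0.0297 -0.0005  0.0411]
```

Emit:
step_arm --pt "0.004 0.012 0 -1" --pt "0.012 0.036 0 -3" --pt "0.02 0.061 0 -5.4" --pt "0.029 0.089 0 -8" --pt "0.038 0.117 0 -10.5" --pt "0.047 0.145 0 -13" --pt "0.056 0.173 0 -15.5" --pt "0.065 0.2 0 -18" --pt "0.074 0.227 0 -20.5" --pt "0.0825 0.254 0 -23"

```text
t: 11.82
position: [0.5718, 0.0104, 0.2004]
eef_rot: [-0.0, 0.997, 0.072, -0.001]
contact_force: [-0.0, 0.2, -2.5]
grip_width: 0.0132
grasp_force: 61.2
```

Emit:
step_arm --pt "0.009 0.028 0 -2.5" --pt "0.018 0.055 0 -5" --pt "0.027 0.082 0 -7.5" --pt "0.036 0.11 0 -10" --pt "0.045 0.138 0 -12.5" --pt "0.053 0.163 0 -15" --pt "0.06 0.185 0 -17" --pt "0.066 0.203 0 -18.5" --pt "0.07 0.214 0 -19.3" --pt "0.07 0.216 0 -19.3"

```text
t: 12.65
position: [0.6412, 0.228, 0.1997]
eef_rot: [-0.0, 0.996, -0.093, -0.001]
contact_force: [0.2, -0.3, -2.5]
grip_width: 0.0132
grasp_force: 61.3
```

Emit:
step_arm --pt "0 0 -0.02 0" --pt "0 0 -0.045 0" --pt "0 0 -0.07 0" --pt "0 0 -0.085 0" --pt "0 0 -0.095 0" --pt "0 0 -0.1 0" --pt "0 0 -0.1 0" --pt "0 0 -0.1 0" --pt "0 0 -0.1 0"

```text
t: 13.4
position: [0.6426, 0.2252, 0.1027]
eef_rot: [-0.0, 0.995, -0.095, 0.001]
contact_force: [0.1, -0.4, -1.8]
grip_width: 0.0132
grasp_force: 61.2
```

```bash
python3 inhand.py
```

```text
t 13.4 tcp [0.6426 0.2252 0.1027] yaw -10.88 tilt 0.11 w 0.013233056344666571 61.19678020477295
scene 897 plate x [-0.0323  0.0297] y [-0.0295  0.0201] median z 0.0115 slope [ 0.011 -0.057] zmax body 0.0414 box (array([  0., -13.]), array([73., 42.]), 33.757568359375)
scene die_edge 0.72 [0.6402 0.2269 0.0617] tool [-0.0027 -0.0012  0.041 ]
scene die_front 0.71 [0.6702 0.2149 0.0617] tool [0.029  0.0049 0.041 ]
```

View pics/scene_h.png

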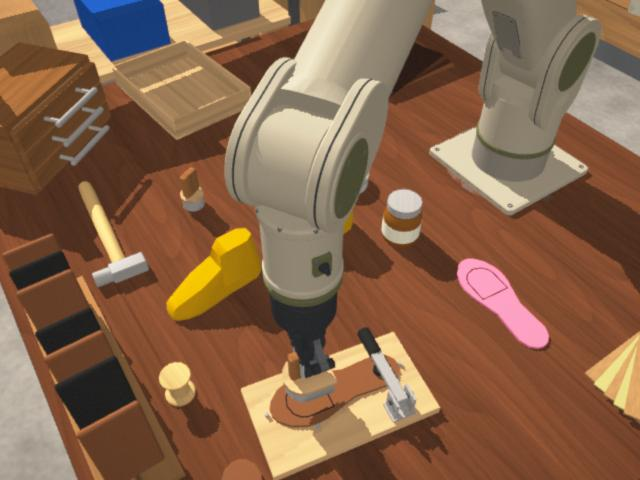

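The die hangs level over the insole outline at scene (312,385), the clamp is closed at (385,370), and the bystanders look untouched. I measure the pen outline accurately, using the post-clamp image too, to fix the final shift.

```bash
python3 - <<'E'
from m import *
S2=np.full((480,640,3),255,np.uint8);S2[300:480,220:460]=cv2.resize(cv2.imread("pics/scene2.png"),(240,180),interpolation=cv2.INTER_AREA)
for lab,c,im in(("top0","top",cv2.imread("pics/top0.png")),("scene0","scene",cv2.imread("pics/scene0.png")),("scene2","scene",S2)):
    i=ctrl.camera_info(c);K=np.array(i["intrinsics"]);R=np.array(i["R"]);t=np.array(i["t"])
    v,u=np.mgrid[:480,:640];rays=np.stack([(u-K[0,2])/K[0,0],(v-K[1,2])/K[1,1],np.ones_like(u)],-1)@R;o=-R.T@t
    W=o+rays*((.02-o[2])/rays[...,2])[...,None]
    a=np.radians(-11);ux=np.array([np.cos(a),np.sin(a)]);uy=np.array([-ux[1],ux[0]])
    D=W[...,:2]-np.array([.6425,.2261]);x=D@ux;y=D@uy
    m=(abs(x)<.038)&(abs(y)<.033)
    med=np.median(im[m],0).sum();dark=m&(im.sum(-1)<.62*med)
    print(lab,dark.sum(),end=" ")
    # fit outline: straight end at -30, sides y=+-26, arc: template ICP over dx,dy,yaw
    from scipy.optimize import least_squares
    px,py=x[dark],y[dark]
    def sd(p):
        q=np.radians(p[2]);X=(px-p[0]/1e3)*np.cos(q)+(py-p[1]/1e3)*np.sin(q);Y=-(px-p[0]/1e3)*np.sin(q)+(py-p[1]/1e3)*np.cos(q)
        r=np.where(X>.004,np.hypot(X-.004,Y)-.026,np.maximum(np.abs(Y)-.026,-.030-X));return r*1e3
    f=least_squares(sd,[0,0,0],loss="soft_l1");r=sd(f.x)
    print("dx,dy,yaw(insole axes mm,deg)",f.x.round(2),"rms",np.sqrt((r**2).mean()).round(2),"world",(np.array([.6425,.2261])+ux*f.x[0]/1e3+uy*f.x[1]/1e3).round(4),"ext",np.round([px.min(),px.max(),py.min(),py.max()],3))
# die now from scene depth at plate level (tool frame printed earlier) and wrist view
E
```

```text
top0 0 <stdin>:19: RuntimeWarning: Mean of empty slice.
  ret = ret.dtype.type(ret / rcount)
Traceback (most recent call last):
ValueError: zero-size array to reduction operation minimum which has no identity
```

```bash
python3 - <<'E'
from m import *
from scipy.optimize import least_squares
S2=np.full((480,640,3),255,np.uint8);S2[300:480,220:460]=cv2.resize(cv2.imread("pics/scene2.png"),(240,180),interpolation=cv2.INTER_AREA)
a=np.radians(-11);ux=np.array([np.cos(a),np.sin(a)]);uy=np.array([-ux[1],ux[0]])
for lab,c,im in(("top0","top",cv2.imread("pics/top0.png")),("scene0","scene",cv2.imread("pics/scene0.png")),("scene2","scene",S2)):
    i=ctrl.camera_info(c);K=np.array(i["intrinsics"]);R=np.array(i["R"]);t=np.array(i["t"])
    v,u=np.mgrid[:480,:640];rays=np.stack([(u-K[0,2])/K[0,0],(v-K[1,2])/K[1,1],np.ones_like(u)],-1)@R;o=-R.T@t
    W=o+rays*((.02-o[2])/rays[...,2])[...,None]
    D=W[...,:2]-np.array([.6425,.2261]);x=D@ux;y=D@uy
    m=(abs(x)<.038)&(abs(y)<.031);med=np.median(im[m].sum(-1));dark=m&(im.sum(-1)<.8*med);px,py=x[dark],y[dark]
    def sd(p):
        q=np.radians(p[2]);X=(px-p[0]/1e3)*np.cos(q)+(py-p[1]/1e3)*np.sin(q);Y=-(px-p[0]/1e3)*np.sin(q)+(py-p[1]/1e3)*np.cos(q)
        return 1e3*np.where(X>.004,np.hypot(X-.004,Y)-.026,np.maximum(np.abs(Y)-.026,-.030-X))
    f=least_squares(sd,[0,0,0],loss="soft_l1");r=sd(f.x)
    print(lab,len(px),f.x.round(2),"rms",np.sqrt((r**2).mean()).round(2),"world",(np.array([.6425,.2261])+ux*f.x[0]/1e3+uy*f.x[1]/1e3).round(4),np.round([px.min(),px.max(),py.min(),py.max()],3))
E
```

```text
top0 73 [ 0.04 -0.53  0.52] rms 0.61 world [0.6424 0.2256] [-0.03   0.03  -0.028  0.026]
scene0 231 [-1.44  0.04  0.68] rms 2.68 world [0.6411 0.2264] [-0.032  0.037 -0.028  0.031]
scene2 228 [-1.45  0.01  0.67] rms 2.42 world [0.6411 0.2264] [-0.032  0.037 -0.028  0.031]
```

The outline is at (0.642, 0.226), yaw −10.4°, so the die is already aligned to within 1–2 mm. I only need to lower it.

Emit:
step_arm --pt "0 0 -0.008 0" --pt "0 0 -0.016 0" --pt "0 0 -0.022 0" --pt "0 0 -0.026 0" --pt "0 0 -0.028 0" --pt "0 0 -0.028 0.4" --pt "0 0 -0.028 0.4" --pt "0 0 -0.028 0.4" --pt "0 0 -0.028 0.4" --pt "0 0 -0.028 0.4"

```text
t: 14.53
position: [0.6421, 0.2251, 0.0737]
eef_rot: [-0.0, 0.996, -0.091, 0.0]
contact_force: [0.2, -0.1, -2.4]
grip_width: 0.0135
grasp_force: 61.2
```

```bash
python3 inhand.py; python3 - <<'E'
from m import *
p=cv2.imread("pics/scene_h.png");cv2.imwrite("pics/fin.png",cv2.resize(p[300:480,220:460],None,fx=3,fy=3))
d=ctrl.read_camera("scene")[1];P=cloud("scene",d);R=(d>0)&(np.hypot(P[...,0]-.525,P[...,1]-.22)<.045)&(P[...,2]>.03)&(P[...,2]<.15)&(p.max(-1)<70);print("handle",P[R].mean(0),P[R].max(0))
E
```

```text
t 14.5333 tcp [0.6421 0.2251 0.0737] yaw -10.47 tilt 0.03 w 0.013467752422451365 61.21977925300598
scene 820 plate x [-0.033  0.03 ] y [-0.0294  0.0204] median z 0.0116 slope [ 0.011 -0.042] zmax body 0.0432 box (array([  1., -13.]), array([74., 42.]), 37.82392883300781)
scene die_edge 0.66 [0.6434 0.2261 0.0327] tool [ 0.0011 -0.0012  0.041 ]
scene die_front 0.97 [0.6692 0.2133 0.0327] tool [0.0288 0.0067 0.041 ]
top die_edge 0.7 [0.5462 0.3131 0.0327] tool [-0.1102 -0.0691  0.041 ]
handle [0.52533522 0.21468612 0.05251898] [0.53613337 0.25615004 0.05678907]
```

View pics/fin.png

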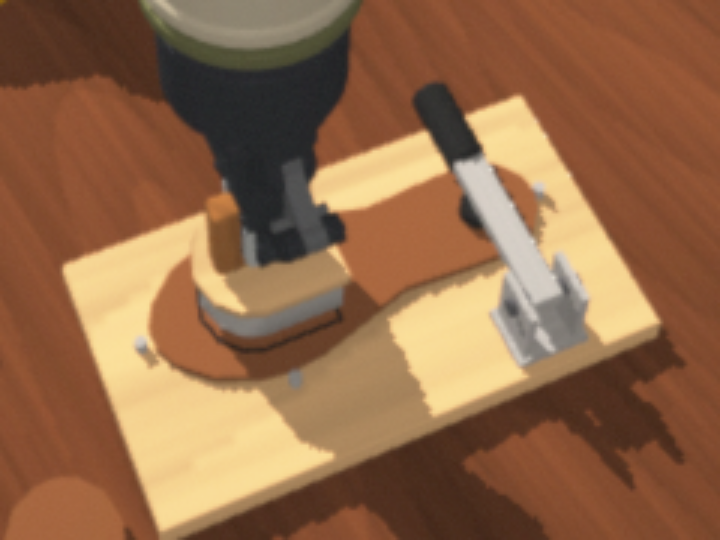

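The picture shows the die hovering level over its outline (lower edge at crop (265,340)), rounded end towards the toe, and the clamp closed. I hand the job in.

```bash
python3 -c "
from station import ctrl
print(ctrl.close_job())"
```

```text
the job is handed in; nothing more can be done
None
```

I handed the job in with the clamp closed on the insole heel and the larger die held level about 11 mm above its outline, lined up to within about 2 mm, rounded end towards the toe; the hand-in returned no verdict.

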